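# Line up and tighten the drive collar of a capsule filler

### The arm

A 6-joint arm with a two-finger parallel gripper is mounted at the origin on the work surface. World frame = base frame: x ahead of the robot, y to its left, z up, the work surface at z = 0. Lengths are in mm, angles in rad, forces in N, time in s.
With the tool pointing down it reaches from about 350 to 775 mm from the base axis. Payload 7.3 kg.
Tool frame: the origin (TCP) lies on the front face of the gripper's body, between the roots of the fingers; the fingertips stand 66 mm ahead of it and the grasp point (between the pads) lies 47 mm ahead of it (bot.tip_extent is the distance from the TCP to the fingertips, in mm); z points along the fingers, y is the line along which they close (so a half turn about z gives the same grasp; the last joint's range is limited). The gripper opens to 92 mm and grips with 3 to 60 N. Pads are 19 mm wide; open, the fingers measure 130 mm over their backs; the gripper's body (75 mm by 190 mm) begins 47 mm behind the grasp point.
Start: joints at [-1.348, 0.342, 1.524, -0, 1.275, -0.146], TCP at [189.282, -489.705, 292.241] pointing down, gripper open.
Joint ranges: [-2.53, 2.53], [-0.77, 2.02], [0.04, 2.7], [-1, 4.14], [0.28, 2.66], [-3.11, 3.11]. Speed limits (rad/s): [2.57, 2.57, 3.14, 3.14, 3.14, 3.14].

### API

Orientations are given as [roll, pitch, yaw] about the fixed x, y, z axes, in that order (R = Rz(yaw) Ry(pitch) Rx(roll)).
In Python, from plant import readout, viewer, order, bot gives the robot as it stands.
- The arm moves only by the shell command python3 -m creep 'ROWS'. ROWS is text: rows parted by semicolons, each of 7 numbers parted by spaces: the shift along the world's x, y, z in m, then the turn, a rotation vector about the world's x, y, z in rad, then the opening in per cent of the stroke, from 0 (shut) to 100 (fully open). A call has 1 to 8 rows; each row shifts and turns the commanded pose from where the row before left it; what a row does not reach is not made up. A row lasts 1/12 s, in which the tool goes at most 41.7 mm and 7.16 degrees, less where a joint would pass 70% of its speed; a pose out of reach is approached as far as the arm can. A call is refused whole if a number of a shift passes 0.0417 or a number of a turn 0.125, either way. A call with a gripper value outside its range is refused whole. The fingers move at their own pace and stop on an object; the grip force is fixed at half the most. Time passes only in rows, so rows that do not move let the fingers close. It gives the time, the measured TCP pose, the force, the opening and the grip force at its end, in the units of the state.
- readout.get_obs(): the state, without advancing time (a new reading comes with each control period).
- viewer.capture(name): name is "scene" or "top"; returns the picture (400x640x3 uint8, red, green, blue); there is no depth.
- viewer.camera_info(name): a dict with "fx", "fy", "cx", "cy" (pixels), "origin" and "rotation" of the camera in the world. Camera axes: x right, y up, looking along -z (the intrinsics and any distortion apply to the point x, -y, -z); pixel columns grow to the right and rows downward; lengths in mm; the calibration is good to about 2 mm. A picture is of the moment at which its call begins. camera_info takes no time and is no camera call.
- order.close_job(): hands the job in; it is judged then, once.
The state is a dict: "time": time; "joint_positions": joint angles; "dq": joint speeds; "tau": joint torques, N m; "tool_pos": TCP position; "tcp_rot": TCP orientation; "contact_force": force on the tool from outside, world axes, zero at the start; "moment": the same for the moment, N m; "grip_width": finger opening in mm; "finger_force": force on a finger pad.
Only numpy, scipy, OpenCV 4.12 (cv2) and the standard library are available. Lean on these libraries where they do the work, as an engineer would, in place of code of your own. Each camera call takes 0.05 s, during which the arm holds its last target. There are 200 camera calls.

### The job

On the small shaft stand, turn the blue collar about the shaft until its black set-screw knob stands squarely over the shaft's yellow flat, and only then tighten the knob clockwise by feel until it is firmly snug, about 0.35 N m, without forcing it past 0.6 N m. Let go and leave the collar squarely on the flat and tight, and do not disturb the jar, the dish or the screwdriver.

Things in the scene. Friction and masses are not known exactly. Their poses are not given: they have to be found in the camera images.
- stand: Fixed stand: aluminium base plate 10 mm thick and two white pillow blocks, 98 mm high (118 mm at the round bearing caps), that carry a level shaft. Origin on the deck below the middle of the shaft; y runs along the shaft, whose axis lies 90 mm above the deck. Inner faces of the blocks at y = +-88 mm; the collar is at y = 0.
- spindle: Steel shaft, 24 mm diameter, held by a brake. A flat painted yellow, 13 mm wide, runs along its whole length, 10 mm from the axis. Origin on the shaft axis in the middle of the collar; y along the shaft, z is the outward normal of the flat (within 15 degrees of straight up).
- collar: Blue collar on the shaft, 48 mm diameter, 26 mm wide; it cannot slide along. Origin on the shaft axis; y along the shaft, z points out through the set-screw knob. It turns about the shaft against a drag of 0.25 N m and stays where left. Its knob starts leaning 34 to 57 degrees from straight up, to the stand's -x side; it can turn 70 degrees either way from straight up.
- knob_centre (a point): Centre of the round black ribbed set-screw knob (36 mm diameter, 18 mm tall along its axis), 43 mm from the shaft axis along the collar's z, at which it stays; axes as the collar's (z outward along the knob's axis; they do not turn with the knob). Clockwise, seen from outside, tightens: it drives a hidden quick-acting pin inward 4 mm per radian, against a drag of 0.15 N m.
- jar_mid (a point): Loose white plastic jar with blue cap, 44 mm diameter, 60 mm tall, standing on the base plate; point at its centre.
- dish_mid (a point): Loose small steel dish, 100 mm diameter, 35 mm high, on the deck; point at its centre.
- driver_grip (a point): Loose screwdriver with green handle lying on the deck; point in its handle.
- flat_face (a point): Point on the flat under the collar, axes as the shaft's. With the collar lined up, the pin meets the flat after 0.9 to 2.6 rad of knob turn (not to be seen, differs each time); then resistance climbs about 1.2 N m per radian. Let go, it eases back a little and stays tight. Held still, the drag can hide up to 0.15 N m of it either way. Off the flat the pin jams on the round shaft 2 mm earlier.

How it is judged:
By the outcome, as a careful person would: the job done as asked, in the order asked, and still so for the second after the job is handed in, with the robot touching nothing.
It also fails if it takes over 67 s, if anything falls off the work surface, if the arm or the gripper's body presses on something with over 40 N, if the wrist force passes 120 N, or if a joint passes its speed limit or range.

## Working session

There is one attempt and no reset: what is moved stays moved. The work goes in short steps, Python scripts to look and compute and a shell command to move; the robot and the scene stay as the last step left them, time stands still between calls to the robot, and variables do not carry over. Pictures are saved under pics/ and viewed, at most 10 in all, crops included, and the job is handed in when it is done.

```bash
mkdir -p pics; ls; python3 - <<'E'
from plant import readout, viewer
import cv2
for n in("scene","top"):
    im=viewer.capture(n); cv2.imwrite(f"pics/{n}0.png",im[:,:,::-1]); print(n,viewer.camera_info(n))
print(readout.get_obs())
E
```

```text
pics
scene {'fx': 371.65131367973976, 'fy': 371.65131367973976, 'cx': 328.26800939618636, 'cy': 198.88305690647942, 'origin': array([ 837.75232801, -347.81606347,  913.43771318]), 'rotation': array([0.53186589, 0.00188909, 0.62307068])}
top {'fx': 415.43033784948483, 'fy': 415.43033784948483, 'cx': 323.3426321325799, 'cy': 199.35234128614832, 'origin': array([ 367.85539444,   60.90157247, 1136.87585023]), 'rotation': array([ 0.18232631,  0.01267477, -1.57599218])}
{'time': 0.1, 'joint_positions': array([-1.34802366e+00,  3.42637142e-01,  1.52493597e+00,  4.71191337e-06,
        1.27540152e+00, -1.46037053e-01]), 'dq': array([-0.00048559, -0.0012217 , -0.00377208, -0.00122244,  0.00036051,
        0.00017509]), 'tau': array([ 1.58471372e-03, -4.32002735e+01, -2.44694638e+01,  7.19087804e-02,
        5.27082221e-02, -4.10052382e-05]), 'tool_pos': array([ 189.20628872, -489.41900976,  291.61760082]), 'tcp_rot': array([-3.14022604e+00, -2.05562012e-04,  3.68808203e-01]), 'contact_force': array([-0.15672604,  0.07616328,  0.35884436]), 'moment': array([-0.00704023,  0.00878778,  0.00586875]), 'finger_force': 0.0, 'grip_width': 92.00271138443462}
```

View pics/scene0.png

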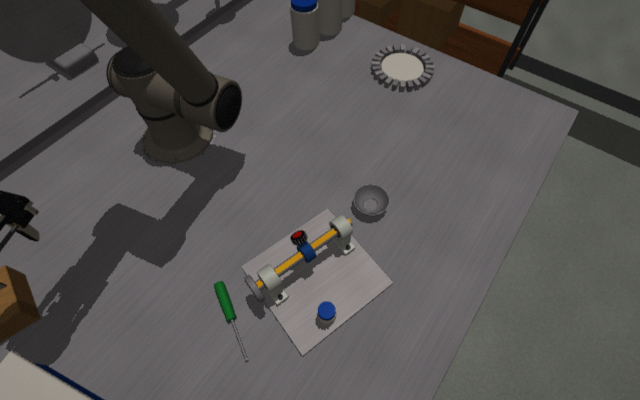

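View pics/top0.png

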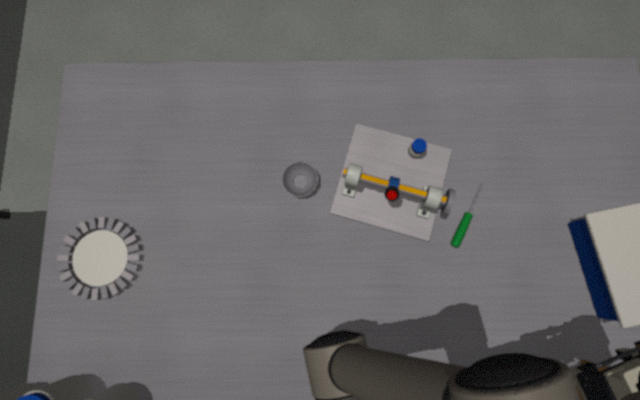

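The scene view shows the collar and knob at about (303,245) and the shaft from (258,285) to (350,222). The top view has the knob at about (392,193), jar (418,148), dish (302,180) and driver (462,230). I'll zoom in on the stand in both.

```bash
cat > h.py <<'E'
import numpy as np
from scipy.spatial.transform import Rotation as R
from plant import viewer, readout
def cam(n):
    c=viewer.camera_info(n); return c,R.from_euler('xyz',c['rotation']).as_matrix(),np.array(c['origin'])
def proj(n,P):
    c,M,o=cam(n); p=(np.atleast_2d(P)-o)@M
    return np.c_[c['cx']+c['fx']*p[:,0]/-p[:,2], c['cy']-c['fy']*p[:,1]/-p[:,2]]
def ray(n,uv):
    c,M,o=cam(n); return o,M@np.array([(uv[0]-c['cx'])/c['fx'],-(uv[1]-c['cy'])/c['fy'],-1])
def atz(n,uv,z):
    o,d=ray(n,uv); return o+d*(z-o[2])/d[2]
E
python3 - <<'E'
import cv2,numpy as np
a=cv2.imread('pics/scene0.png')[200:360,210:400]; b=cv2.imread('pics/top0.png')[115:255,320:490]
a=cv2.resize(a,(760,640)[:2],interpolation=cv2.INTER_CUBIC)
a=cv2.resize(a[:],(400,337),interpolation=cv2.INTER_AREA)
s=cv2.imread('pics/scene0.png')[210:300,240:370]; t=cv2.imread('pics/top0.png')[155:225,335:465]
s=cv2.resize(s,None,fx=6,fy=3.4*6/3.4,interpolation=cv2.INTER_CUBIC)[:,:]
cv2.imwrite('pics/sz.png',s); cv2.imwrite('pics/tz.png',cv2.resize(t,None,fx=6,fy=6,interpolation=cv2.INTER_CUBIC))
E
```

```text
(no output)
```

View pics/sz.png

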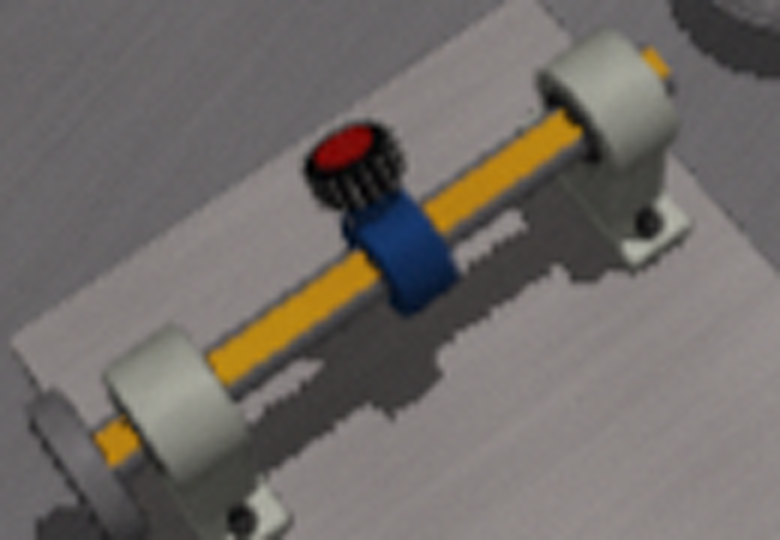

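View pics/tz.png

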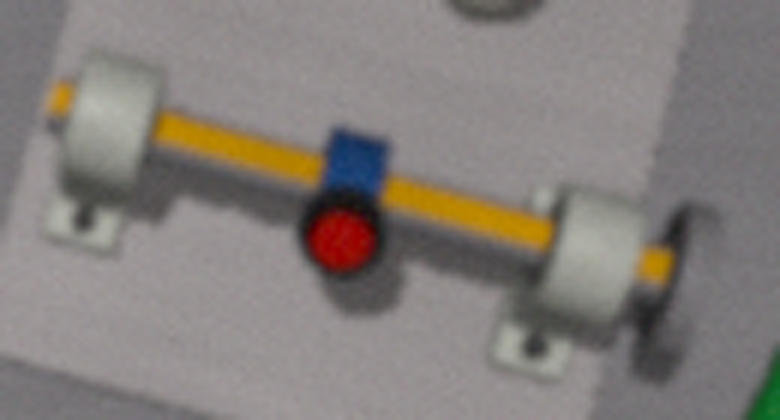

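Zooms: the red knob cap centre is at about top (392,194.5) and scene (297.5,234.5). The yellow strip and grey shaft edges are visible in both views. Next I'll fit the stand pose, knob lean and flat tilt from averaged profiles across the shaft.

```bash
cat > meas.py <<'E'
from h import *
import cv2
def lsq(ns,uvs):
    A=np.zeros((3,3));b=np.zeros(3)
    for n,uv in zip(ns,uvs):
        o,d=ray(n,uv); d/=np.linalg.norm(d); P=np.eye(3)-np.outer(d,d);A+=P;b+=P@o
    X=np.linalg.solve(A,b); return X
def red(im):
    h=cv2.cvtColor(im,cv2.COLOR_RGB2HSV); m=((h[...,0]<8)|(h[...,0]>172))&(h[...,1]>190)&(h[...,2]>70)
    n,l,s,c=cv2.connectedComponentsWithStats(m.astype('uint8')); k=[i for i in range(1,n) if 15<s[i,4]<400]
    return [(c[i].round(2),s[i,4]) for i in k]
def yellow(im):
    h=cv2.cvtColor(im,cv2.COLOR_RGB2HSV); m=(abs(h[...,0].astype(int)-21)<6)&(h[...,1]>170)&(h[...,2]>100)
    return m
E
python3 - <<'E'
from meas import *
I={n:cv2.imread(f'pics/{n}0.png')[:,:,::-1].copy() for n in('top','scene')}
for n in I: print(n,red(I[n]))
win={'top':(335,465,155,225),'scene':(240,370,210,300)}
for n in I:
    m=yellow(I[n]);x0,x1,y0,y1=win[n];z=np.zeros_like(m);z[y0:y1,x0:x1]=m[y0:y1,x0:x1]
    v,u=np.nonzero(z); print(n,len(u),u.min(),u.max()); L=cv2.fitLine(np.c_[u,v].astype('float32'),cv2.DIST_L1,0,.01,.01).ravel(); print(L.round(3))
    # profile
    d=L[:2];p=np.array([-d[1],d[0]]); s=np.r_[-14:14:.5]
    rng={'top':[(362,388),(402,422)],'scene':[(280,300),(315,333)]}[n]
    for a,b in rng:
        t=np.arange((a-L[2])/d[0],(b-L[2])/d[0],.5)
        Q=L[2:]+t[:,None,None]*d+s[None,:,None]*p
        S=cv2.remap(I[n],Q[...,0].astype('float32'),Q[...,1].astype('float32'),cv2.INTER_LINEAR).astype(float).mean(0)
        print((a,b));print('  '.join(f"{q:.1f}:{int(c[0])},{int(c[1])},{int(c[2])}" for q,c in zip(s,S) if abs(q)<9))
E
```

```text
top [(array([391.45, 194.58]), np.int32(84))]
scene [(array([296.88, 234.22]), np.int32(40))]
top 250 344 446
[9.63000e-01 2.70000e-01 3.58459e+02 1.74769e+02]
(362, 388)
-8.5:147,141,142  -8.0:146,141,141  -7.5:146,140,141  -7.0:146,140,141  -6.5:146,140,141  -6.0:146,140,142  -5.5:146,140,141  -5.0:144,138,140  -4.5:141,135,135  -4.0:138,130,128  -3.5:136,124,116  -3.0:138,120,99  -2.5:146,119,79  -2.0:157,121,54  -1.5:168,125,29  -1.0:175,128,10  -0.5:179,130,2  0.0:180,131,1  0.5:180,130,2  1.0:177,130,12  1.5:171,127,31  2.0:162,124,54  2.5:148,118,72  3.0:132,111,85  3.5:117,104,92  4.0:104,97,93  4.5:93,89,90  5.0:85,83,85  5.5:80,78,80  6.0:78,76,77  6.5:78,76,76  7.0:80,77,78  7.5:81,78,79  8.0:82,79,80  8.5:84,81,82
(402, 422)
-8.5:144,139,140  -8.0:144,139,140  -7.5:144,139,139  -7.0:144,138,139  -6.5:144,138,139  -6.0:144,139,139  -5.5:143,138,138  -5.0:141,136,136  -4.5:138,133,132  -4.0:135,128,125  -3.5:135,124,115  -3.0:140,121,99  -2.5:149,120,79  -2.0:161,124,55  -1.5:173,128,29  -1.0:180,131,9  -0.5:184,134,1  0.0:185,135,0  0.5:185,135,0  1.0:182,133,8  1.5:177,13
[... 705 characters left out ...]
9  4.5:65,63,64  5.0:59,57,57  5.5:58,56,56  6.0:65,62,63  6.5:76,72,72  7.0:83,79,79  7.5:87,83,83  8.0:89,85,85  8.5:90,85,85
(315, 333)
-8.5:139,133,132  -8.0:138,132,131  -7.5:138,132,131  -7.0:137,131,130  -6.5:137,131,130  -6.0:137,130,130  -5.5:136,130,128  -5.0:132,127,125  -4.5:123,119,117  -4.0:112,107,103  -3.5:111,99,84  -3.0:128,104,63  -2.5:154,115,43  -2.0:172,124,28  -1.5:181,129,20  -1.0:183,130,18  -0.5:183,130,18  0.0:183,130,18  0.5:183,130,18  1.0:183,130,18  1.5:179,128,21  2.0:167,121,30  2.5:145,110,47  3.0:116,95,63  3.5:91,82,70  4.0:75,71,70  4.5:66,63,64  5.0:60,58,59  5.5:63,61,61  6.0:73,71,70  6.5:84,81,80  7.0:91,88,86  7.5:93,90,88  8.0:93,89,87  8.5:91,87,85
```

```bash
cat > fit.py <<'E'
from meas import *
L={'top':[.963,.270,358.459,174.769],'scene':[.818,-.575,325.086,236.819]}
mid={'top':.15,'scene':-.13}       # yellow strip mid, px across
sil={'top':None,'scene':.7}        # silhouette mid
def planes(off):
    N=[];O=[]
    for n in off:
        d=np.array(L[n][:2]);p=np.array([-d[1],d[0]]);c=np.array(L[n][2:])+off[n]*p
        o,a=ray(n,c);_,b=ray(n,c+40*d);k=np.cross(a,b);N.append(k/np.linalg.norm(k));O.append(o)
    return N,O
N,O=planes(mid); Y=np.cross(*N);Y/=np.linalg.norm(Y); Y*=np.sign(Y[1])
print('shaft dir',Y.round(4),'yaw of stand y',np.degrees(np.arctan2(-Y[0],Y[1])))
E
cat >> fit.py <<'E'
Y[2]=0;Y/=np.linalg.norm(Y);X=np.array([Y[1],-Y[0],0]);Z=np.array([0,0,1.])
a=np.linalg.solve(np.array([N[0],N[1],Y]),[N[0]@O[0],N[1]@O[1],0]);print('flat line, stand X offset & z',a@X,a[2])
if __name__=='__main__':
    cap=lsq(['top','scene'],[(391.45,194.58),(296.88,234.22)]);print('cap',cap.round(1),'X,Y,Z',(cap@X).round(1),(cap@Y).round(1))
    for n in L:
        o=O[list(L).index(n)]; d=o-cap; print(n,'view deg',np.degrees(np.arctan2(d@X,d@Z)).round(1),'px',proj(n,cap))
    n='scene'; Ns,Os=planes({n:sil[n]}); Ax=(Ns[0]@Os[0]-Ns[0][2]*90)/(Ns[0]@X); print('axis X (scene, z=90)',Ax)
    for n in L:
        Nm,Om=planes({n:mid[n]})
        f=lambda p:Nm[0]@((Ax+10*np.sin(p))*X+(90+10*np.cos(p))*Z-Om[0])
        ps=np.radians(np.arange(-30,31,1.));v=np.array([f(p) for p in ps]);print(n,'flat phi',np.degrees(ps[np.argmin(abs(v))]),'mm/deg',(v[31]-v[30]).round(3))
    for R_ in (52,): 
        print('knob lean',np.degrees(np.arctan2(cap@X-Ax,cap[2]-90)),'r',np.hypot(cap@X-Ax,cap[2]-90))
    print('stand yaw',np.degrees(np.arctan2(X[1],X[0])),'centre',(Ax*X+(cap@Y)*Y).round(1))
    for nm,uv,z in(('jar',(418.5,146),70),('dish',(302,180),35),('drv',(462,230),15),('wheel',(447,200),90)):
        q=atz('top',uv,z);print(nm,q.round(0),'stand',round(q@X-Ax),round(q@Y-cap@Y))
E
python3 fit.py
```

```text
shaft dir [ 0.2863  0.9581 -0.001 ] yaw of stand y -16.63812571752967
flat line, stand X offset & z 600.9654480603106 100.30687846179259
cap [564.2 -94.7 131.7] X,Y,Z 567.7 70.8
top view deg -13.0 px [[391.32306876 194.47412527]]
scene view deg 23.2 px [[296.70821694 234.25670941]]
axis X (scene, z=90) 599.1887730792088
top flat phi 11.0 mm/deg -0.169
scene flat phi 9.0 mm/deg 0.164
knob lean -37.05770807532765 r 52.26841170215148
stand yaw -16.638125717529668 centre [ 594.4 -103.7    0. ]
jar [ 707. -181.   70.] stand 130 -42
dish [625. 132.  35.] stand -38 234
drv [ 488. -300.   15.] stand -46 -218
wheel [ 557. -242.   90.] stand 4 -144
```

Flat tilt comes out at about +10° from both cameras and knob lean at −37°, and the cap radius of 52.3 mm matches 52. The plan is to grip the knob along its own axis with the fingers closing along the shaft, joint 6 near −1.45, so one grasp covers the whole turn.

```bash
cat > goal.py <<'E'
import sys
from h import *
Xs=R.from_euler('z',-16.64,degrees=True).as_matrix(); X,Y,Z=Xs.T; C=np.array([594.4,-103.7,90])
def goal(th,r):
    s,c=np.sin(np.radians(th)),np.cos(np.radians(th)); u=s*X+c*Z
    return C+r*u, np.c_[s*Z-c*X,Y,-u]
def delta(th,r):
    o=readout.get_obs(); P,M=goal(th,r); M0=R.from_euler('xyz',o['tcp_rot']).as_matrix()
    print('t',round(o['time'],2),'q',o['joint_positions'].round(2),'w',round(o['grip_width'],1),'d mm',(P-o['tool_pos']).round(1),'rv',R.from_matrix(M@M0.T).as_rotvec().round(4),'F',o['contact_force'].round(1),'M',o['moment'].round(2))
    t=-M0[:,2]; rel=np.array(o['tool_pos'])-C; print('lean',np.degrees(np.arctan2(t@X,t@Z)).round(2),'off (X,Y,Z)',(Xs.T@rel).round(1))
if __name__=='__main__': delta(float(sys.argv[1]),float(sys.argv[2]))
E
r="0.0151 0.0196 -0.003 0 0 0.1181 100"
python3 -m creep '0.0151 0.0196 -0.003 0 0 0.1181 100;0.0151 0.0196 -0.003 0 0 0.1181 100;0.0151 0.0196 -0.003 0 0 0.1181 100;0.0151 0.0196 -0.003 0 0 0.1181 100;0.0151 0.0196 -0.003 0 0 0.1181 100;0.0151 0.0196 -0.003 0 0 0.1181 100;0.0151 0.0196 -0.003 0 0 0.1181 100' && python3 -m creep '0.0151 0.0196 -0.003 0 0 0.1181 100;0.0151 0.0196 -0.003 0 0 0.1181 100;0.0151 0.0196 -0.003 0 0 0.1181 100;0.0151 0.0196 -0.003 0 0 0.1181 100;0.0151 0.0196 -0.003 0 0 0.1181 100;0.0151 0.0196 -0.003 0 0 0.1181 100;0.0151 0.0196 -0.003 0 0 0.1181 100' && python3 -m creep '0.0151 0.0196 -0.003 0 0 0.1181 100;0.0151 0.0196 -0.003 0 0 0.1181 100;0.0151 0.0196 -0.003 0 0 0.1181 100;0.0151 0.0196 -0.003 0 0 0.1181 100;0.0151 0.0196 -0.003 0 0 0.1181 100;0.0151 0.0196 -0.003 0 0 0.1181 100;0.0151 0.0196 -0.003 0 0 0.1181 100'; python3 goal.py -37 155
```

```text
time: 0.68
tool_pos: [295.5, -351.3, 270.8]
tcp_rot: [-3.141, -0.0, 1.201]
contact_force: [0.5, -0.1, 0.1]
grip_width: 91.9
finger_force: 0.0
time: 1.27
tool_pos: [401.1, -214.1, 249.9]
tcp_rot: [-3.141, -0.001, 2.028]
contact_force: [0.3, -0.3, 0.9]
grip_width: 91.9
finger_force: 0.0
time: 1.85
tool_pos: [506.8, -76.9, 228.8]
tcp_rot: [3.142, -0.001, 2.855]
contact_force: [1.1, -0.6, 0.7]
grip_width: 91.6
finger_force: 0.0
t 1.85 q [-0.3   0.38  1.65  0.    1.11 -1.58] w 91.6 d mm [ -1.8  -0.1 -15. ] rv [-0.1841 -0.6198 -0.0036] F [ 1.1 -0.6  0.7] M [ 0.08 -0.18  0.02]
lean 0.04 off (X,Y,Z) [-91.6   0.6 138.8]
```

```bash
python3 -m creep '0 0 -0.0025 -0.0307 -0.1033 0 100;0 0 -0.0025 -0.0307 -0.1033 0 100;0 0 -0.0025 -0.0307 -0.1033 0 100;0 0 -0.0025 -0.0307 -0.1033 0 100;0 0 -0.0025 -0.0307 -0.1033 0 100;0 0 -0.0025 -0.0307 -0.1033 0 100;0 0 0 0 0 0 100'; python3 goal.py -37 93
```

```text
time: 2.43
tool_pos: [511.1, -79.2, 238.9]
tcp_rot: [3.138, 0.612, 2.848]
contact_force: [1.1, -0.3, 0.9]
grip_width: 91.9
finger_force: 0.0
t 2.43 q [-0.31  0.2   2.05  0.04  0.28 -1.63] w 91.9 d mm [ 29.7  -8.5 -74.6] rv [-0.0128 -0.0313  0.0005] F [ 1.1 -0.3  0.9] M [0.2  0.12 0.01]
lean -35.07 off (X,Y,Z) [-86.9  -0.3 148.9]
```

Joint 5 reaches its limit of 0.28 at this tilt. The fingers close along the shaft, so the tool doesn't have to be coaxial with the knob yet. I'll grip at a lean of −20° and let it come coaxial at the top.

```bash
cat > g2.py <<'E'
from goal import *
import goal as g
def go(th,r,lean,back=0):
    u=lambda a:np.sin(np.radians(a))*X+np.cos(np.radians(a))*Z
    P=C+r*u(th)+(47+back)*u(lean); _,M=goal(lean,0); g.goal=lambda a,b:(P,M); delta(0,0)
if __name__=='__main__': go(*map(float,sys.argv[1:]))
E
python3 g2.py -37 45 -20 40;python3 g2.py -37 45 -20 0
```

```text
t 2.43 q [-0.31  0.2   2.05  0.04  0.28 -1.63] w 91.9 d mm [ 28.9  -8.3 -31.2] rv [0.0723 0.2529 0.001 ] F [ 1.1 -0.3  0.9] M [0.2  0.12 0.01]
lean -35.07 off (X,Y,Z) [-86.9  -0.3 148.9]
t 2.43 q [-0.31  0.2   2.05  0.04  0.28 -1.63] w 91.9 d mm [ 42.  -12.2 -68.8] rv [0.0723 0.2529 0.001 ] F [ 1.1 -0.3  0.9] M [0.2  0.12 0.01]
lean -35.07 off (X,Y,Z) [-86.9  -0.3 148.9]
```

```bash
python3 -m creep '0.0096 -0.0028 -0.0104 0.0285 0.0950 0 100;0.0096 -0.0028 -0.0104 0.0285 0.0950 0 100;0.0096 -0.0028 -0.0104 0.0285 0.0950 0 100;0 0 0 0 0 0 100'; python3 g2.py -37 45 -20 0
```

```text
time: 2.77
tool_pos: [544.2, -89.6, 206.4]
tcp_rot: [3.139, 0.312, 2.848]
contact_force: [-0.1, -0.4, 0.2]
grip_width: 91.7
finger_force: 0.0
t 2.77 q [-0.3   0.36  1.8   0.01  0.67 -1.59] w 91.7 d mm [  8.8  -1.8 -36.3] rv [-0.0133 -0.0349  0.0026] F [-0.1 -0.4  0.2] M [ 0.13 -0.02  0.02]
lean -17.86 off (X,Y,Z) [-52.1  -0.8 116.4]
```

```bash
python3 -m creep '0.0029 -0.0006 -0.0121 -0.0044 -0.0116 0.0009 100;0.0029 -0.0006 -0.0121 -0.0044 -0.0116 0.0009 100;0.0029 -0.0006 -0.0121 -0.0044 -0.0116 0.0009 100;0 0 0 0 0 0 100'; python3 g2.py -37 45 -20 0; python3 - <<'E'
from plant import viewer;import cv2,numpy as np
a=viewer.capture('scene')[170:310,220:400,::-1];b=viewer.capture('top')[125:245,310:490,::-1]
cv2.imwrite('pics/p1.png',cv2.resize(np.vstack([a,b]),None,fx=2.3,fy=2.3,interpolation=cv2.INTER_CUBIC))
E
```

```text
time: 3.1
tool_pos: [548.6, -89.6, 168.5]
tcp_rot: [3.141, 0.349, 2.852]
contact_force: [-0.9, -0.2, 0.1]
grip_width: 91.7
finger_force: 0.0
t 3.1 q [-0.3   0.41  1.86  0.01  0.52 -1.59] w 91.7 d mm [ 4.4 -1.7  1.6] rv [-0.0003 -0.0001 -0.0008] F [-0.9 -0.2  0.1] M [ 0.12  0.07 -0.02]
lean -19.99 off (X,Y,Z) [-47.9   0.4  78.5]
```

View pics/p1.png

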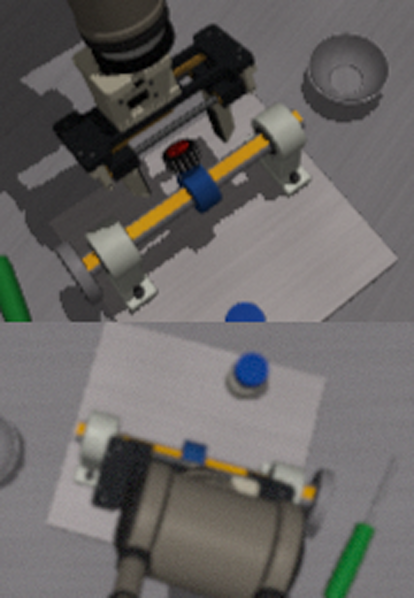

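The picture shows the open fingers straddling the red and black knob, with the knob at about (180,155) in the scene crop. They are clear of both blocks. Next: correct by 4 mm and close.

```bash
python3 -m creep '0.0044 -0.0017 0.0016 0 0 0 100;0 0 0 0 0 0 40;0 0 0 0 0 0 20;0 0 0 0 0 0 20;0 0 0 0 0 0 20;0 0 0 0 0 0 20;0 0 0 0 0 0 20;0 0 0 0 0 0 20'; python3 g2.py -37 45 -20 0
```

```text
time: 3.87
tool_pos: [554.0, -91.5, 172.5]
tcp_rot: [3.141, 0.351, 2.852]
contact_force: [0.1, 0.6, -0.5]
grip_width: 49.9
finger_force: 0.0
t 3.87 q [-0.3   0.42  1.84  0.01  0.53 -1.59] w 49.9 d mm [-1.   0.2 -2.4] rv [ 0.0003  0.0021 -0.001 ] F [ 0.1  0.6 -0.5] M [ 0.11  0.04 -0.05]
lean -20.12 off (X,Y,Z) [-42.1   0.1  82.5]
```

```bash
python3 -m creep '0 0 0 0 0 0 20;0 0 0 0 0 0 20;0 0 0 0 0 0 20;0 0 0 0 0 0 20;0 0 0 0 0 0 20'; python3 g2.py -37 45 -20 0
```

```text
time: 4.28
tool_pos: [554.1, -91.5, 172.4]
tcp_rot: [3.141, 0.351, 2.852]
contact_force: [-0.5, -0.3, -0.3]
grip_width: 35.0
finger_force: 30.0
t 4.28 q [-0.3   0.42  1.84  0.01  0.53 -1.59] w 35.0 d mm [-1.   0.2 -2.3] rv [ 0.0002  0.0021 -0.001 ] F [-0.5 -0.3 -0.3] M [0.2  0.07 0.04]
lean -20.12 off (X,Y,Z) [-42.1   0.1  82.4]
```

```bash
python3 - <<'E'
from goal import *
u=lambda a:np.sin(np.radians(a))*X+np.cos(np.radians(a))*Z
P=[C+46*u(-37+47*t)+47*u(-20+30*t) for t in np.linspace(0,1,13)]
print((np.diff(P,axis=0)/1000).round(4)); print(Y*np.radians(30)/12)
E
```

```text
[[ 0.0043 -0.0013  0.0025]
 [ 0.0045 -0.0013  0.0022]
 [ 0.0046 -0.0014  0.0019]
 [ 0.0047 -0.0014  0.0016]
 [ 0.0048 -0.0014  0.0014]
 [ 0.0049 -0.0015  0.0011]
 [ 0.0049 -0.0015  0.0008]
 [ 0.0049 -0.0015  0.0005]
 [ 0.005  -0.0015  0.0002]
 [ 0.005  -0.0015 -0.0001]
 [ 0.005  -0.0015 -0.0004]
 [ 0.0049 -0.0015 -0.0008]]
[0.0124947 0.041806  0.       ]
```

```bash
python3 -m creep '0.0043 -0.0013 0.0025 0.0125 0.0418 0 20;0.0045 -0.0013 0.0022 0.0125 0.0418 0 20;0.0046 -0.0014 0.0019 0.0125 0.0418 0 20;0.0047 -0.0014 0.0016 0.0125 0.0418 0 20;0 0 0 0 0 0 20' && python3 g2.py -21.3 46 -10; python3 -m creep '0.0048 -0.0014 0.0014 0.0125 0.0418 0 20;0.0049 -0.0015 0.0011 0.0125 0.0418 0 20;0.0049 -0.0015 0.0008 0.0125 0.0418 0 20;0.0049 -0.0015 0.0005 0.0125 0.0418 0 20;0 0 0 0 0 0 20' && python3 g2.py -5.7 46 0
```

```text
time: 4.7
tool_pos: [570.7, -96.5, 179.5]
tcp_rot: [3.141, 0.167, 2.852]
contact_force: [-9.4, 1.7, 5.6]
grip_width: 35.1
finger_force: 30.0
t 4.7 q [-0.3   0.48  1.65  0.    0.84 -1.58] w 35.1 d mm [-0.1 -0.1 -0.3] rv [-0.0027 -0.0067 -0.0009] F [-9.4  1.7  5.6] M [ 0.49  1.34 -0.02]
lean -9.59 off (X,Y,Z) [-24.8   0.1  89.5]
time: 5.12
tool_pos: [589.7, -102.2, 183.1]
tcp_rot: [3.141, -0.009, 2.852]
contact_force: [-10.7, 2.9, 6.3]
grip_width: 35.4
finger_force: 30.0
t 5.12 q [-0.3   0.58  1.45  0.    1.12 -1.58] w 35.4 d mm [ 0.3 -0.2 -0.3] rv [-0.0035 -0.0083 -0.0008] F [-10.7   2.9   6.3] M [0.7  1.75 0.03]
lean 0.52 off (X,Y,Z) [-4.9  0.1 93.1]
```

```bash
python3 -m creep '0.005 -0.0015 0.0002 0.0125 0.0418 0 20;0.005 -0.0015 -0.0001 0.0125 0.0418 0 20;0.005 -0.0015 -0.0004 0.0125 0.0418 0 20;0.0049 -0.0015 -0.0008 0.0125 0.0418 0 20;0 0 0 0 0 0 20;0 0 0 0 0 0 20' && python3 g2.py 10 46 10; python3 -m creep '0 0 0 0 0 0 100;0 0 0 0 0 0 100;0 0 0 0 0 0 100;0 0 0 0 0 0 100;0 0 0 0 0 0 100'; python3 g2.py 10 46 10
```

```text
time: 5.62
tool_pos: [610.0, -108.3, 182.3]
tcp_rot: [3.141, -0.18, 2.852]
contact_force: [-6.8, 1.7, 1.9]
grip_width: 35.5
finger_force: 30.0
t 5.62 q [-0.3   0.69  1.25 -0.    1.38 -1.58] w 35.5 d mm [-0.1 -0.  -0.8] rv [-0.0024 -0.0045 -0.0007] F [-6.8  1.7  1.9] M [ 0.4   0.96 -0.03]
lean 10.29 off (X,Y,Z) [16.2  0.1 92.3]
time: 6.03
tool_pos: [611.7, -109.0, 183.5]
tcp_rot: [3.141, -0.172, 2.852]
contact_force: [-0.2, -0.1, -0.1]
grip_width: 63.9
finger_force: 0.0
t 6.03 q [-0.3   0.69  1.25 -0.    1.37 -1.58] w 63.9 d mm [-1.8  0.7 -1.9] rv [ 0.0001  0.003  -0.0005] F [-0.2 -0.1 -0.1] M [ 0.1  -0.23 -0.02]
lean 9.84 off (X,Y,Z) [18.1 -0.1 93.5]
```

```bash
python3 - <<'E'
from meas import *
im={n:viewer.capture(n) for n in('scene','top')}
for n in im: print(n,red(im[n])); cv2.imwrite(f'pics/{n}2.png',im[n][:,:,::-1])
from goal import C,X,Y,Z
for th in(4,7,10,13,16): 
    c=C+52*(np.sin(np.radians(th))*X+np.cos(np.radians(th))*Z); print(th,proj('scene',c).round(2),proj('top',c).round(2))
cv2.imwrite('pics/p2.png',cv2.resize(im['scene'][190:300,240:370,::-1],None,fx=5,fy=5,interpolation=cv2.INTER_CUBIC))
E
```

```text
scene []
top []
4 [[305.38 243.58]] [[395.57 180.16]]
7 [[306.09 244.51]] [[395.83 179.15]]
10 [[306.8  245.46]] [[396.08 178.16]]
13 [[307.52 246.43]] [[396.32 177.2 ]]
16 [[308.22 247.41]] [[396.55 176.26]]
```

View pics/p2.png

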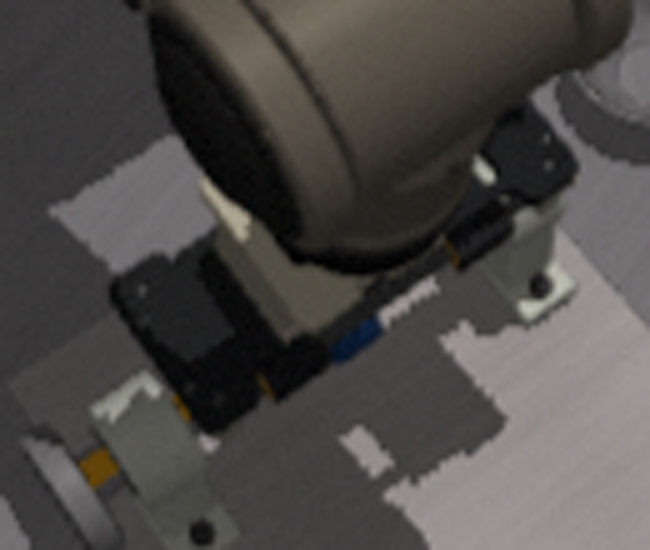

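The arm hides the knob in both views. I'll back off along the axis and move to +y to check.

```bash
python3 -m creep '0.0042 -0.0012 0.0247 0 0 0 100;0.0042 -0.0012 0.0247 0 0 0 100;0.0042 -0.0012 0.0247 0 0 0 100;0 0.035 0.005 0 0 0 100;0 0.035 0.005 0 0 0 100;0 0.035 0.005 0 0 0 100;0 0.035 0 0 0 0 100' && python3 -m creep '0 0.035 0 0 0 0 100;0 0.035 0 0 0 0 100;0 0.035 0 0 0 0 100;0 0.035 0 0 0 0 100;0 0 0 0 0 0 100'
python3 - <<'E'
from meas import *
from goal import C,X,Y,Z
im={n:viewer.capture(n) for n in('scene','top')}
for n in im: print(n,red(im[n])); cv2.imwrite(f'pics/{n}3.png',im[n][:,:,::-1])
try:
    cap=lsq(['top','scene'],[red(im['top'])[0][0],red(im['scene'])[0][0]]); k=cap-C; print('cap X,Y,Z rel',k@X,k@Y,k@Z,'lean',np.degrees(np.arctan2(k@X,k@Z)))
except Exception as e: print(e)
a=im['scene'][205:295,240:370,::-1];b=im['top'][150:220,335:465,::-1]
cv2.imwrite('pics/p3.png',cv2.resize(np.vstack([a,b]),None,fx=3.7,fy=3.7,interpolation=cv2.INTER_CUBIC))
E
```

```text
time: 6.72
tool_pos: [624.4, 28.7, 273.8]
tcp_rot: [3.14, -0.17, 2.851]
contact_force: [1.1, -0.5, 0.4]
grip_width: 91.8
finger_force: 0.0
time: 7.13
tool_pos: [623.2, 174.0, 272.5]
tcp_rot: [3.138, -0.173, 2.858]
contact_force: [0.1, -0.5, 0.7]
grip_width: 91.5
finger_force: 0.0
scene [(array([305.34, 243.28]), np.int32(92))]
top [(array([395.58, 180.42]), np.int32(86))]
cap X,Y,Z rel 3.016039053664651 0.07237945232485013 52.233100763595644 lean 3.3046982963384783
```

View pics/p3.png

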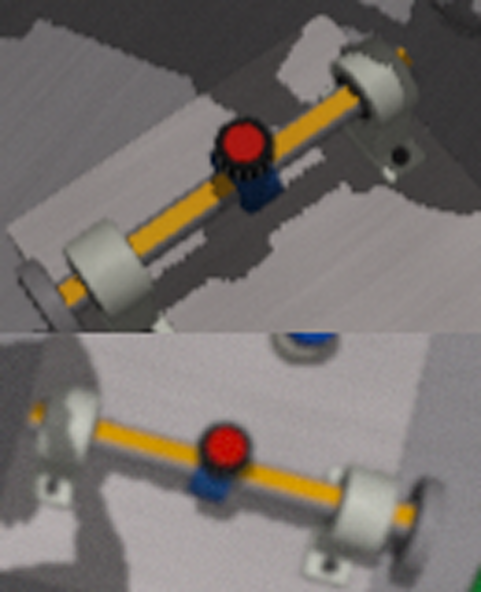

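The picture shows the knob near upright: red cap at scene (305.3,243.3) and top (395.6,180.4), giving a lean of 3.3° against the flat's ~10°. The pads lagged. I'll regrasp coaxially and turn it the remaining ~6.7°.

```bash
python3 -m creep '0 -0.035 0 0 0 0 100;0 -0.035 0 0 0 0 100;0 -0.035 0 0 0 0 100;0 -0.035 0 0 0 0 100;0 -0.035 0 0 0 0 100;0 -0.035 -0.005 0 0 0 100;0 -0.035 -0.005 0 0 0 100;0 -0.035 0 0 0 0 100' && python3 -m creep '-0.007 0 -0.005 -0.017 -0.056 0 100;-0.007 0 -0.005 -0.017 -0.056 0 100;0 0 0 0 0 0 100';  python3 g2.py 3.3 46 3.3
```

```text
time: 7.9
tool_pos: [623.1, -116.0, 261.7]
tcp_rot: [3.141, -0.174, 2.85]
contact_force: [0.7, -0.0, -0.1]
grip_width: 91.8
finger_force: 0.0
time: 8.15
tool_pos: [607.4, -114.5, 251.5]
tcp_rot: [-3.141, -0.057, 2.848]
contact_force: [0.0, -0.1, 0.7]
grip_width: 91.3
finger_force: 0.0
t 8.15 q [-0.31  0.57  1.27 -0.    1.36 -1.59] w 91.3 d mm [ -7.8   9.3 -68.7] rv [0.0003 0.0003 0.0029] F [ 0.  -0.1  0.7] M [ 0.07 -0.24 -0.  ]
lean 3.28 off (X,Y,Z) [ 15.5  -6.7 161.5]
```

```bash
python3 -m creep '-0.0039 0.0046 -0.017 0 0 0.0029 100;-0.0039 0.0046 -0.017 0 0 0 100;0 0 -0.017 0 0 0 100;0 0 -0.0175 0 0 0 100;0 0 0 0 0 0 100;0 0 0 0 0 0 100';  python3 g2.py 3.3 46 3.3
```

```text
time: 8.65
tool_pos: [602.4, -103.8, 183.8]
tcp_rot: [3.142, -0.057, 2.854]
contact_force: [0.6, -0.1, -0.2]
grip_width: 92.1
finger_force: 0.0
t 8.65 q [-0.3   0.62  1.38 -0.    1.2  -1.58] w 92.1 d mm [-2.8 -1.4 -1. ] rv [-0.      0.0001 -0.0032] F [ 0.6 -0.1 -0.2] M [ 0.04 -0.17 -0.01]
lean 3.29 off (X,Y,Z) [ 7.7  2.2 93.8]
```

```bash
python3 -m creep '-0.0028 -0.0014 -0.001 0 0 -0.0032 100;0 0 0 0 0 0 20;0 0 0 0 0 0 20;0 0 0 0 0 0 20;0 0 0 0 0 0 20;0 0 0 0 0 0 20;0 0 0 0 0 0 20;0 0 0 0 0 0 20' && python3 -m creep '0 0 0 0 0 0 20;0 0 0 0 0 0 20;0 0 0 0 0 0 20;0 0 0 0 0 0 20;0 0 0 0 0 0 20' && python3 g2.py 3.3 46 3.3; python3 -m creep '0.0026 -0.0008 -0.0003 0.0084 0.028 0 20;0.0026 -0.0008 -0.0003 0.0084 0.028 0 20;0.0026 -0.0008 -0.0003 0.0084 0.028 0 20;0.0026 -0.0008 -0.0003 0.0084 0.028 0 20;0 0 0 0 0 0 20;0 0 0 0 0 0 20'; python3 g2.py 10 46 10
```

```text
time: 9.32
tool_pos: [599.6, -104.6, 183.0]
tcp_rot: [3.141, -0.055, 2.852]
contact_force: [-0.0, 0.1, -0.1]
grip_width: 49.6
finger_force: 0.0
time: 9.73
tool_pos: [599.5, -104.9, 182.9]
tcp_rot: [-3.141, -0.055, 2.851]
contact_force: [-1.1, -1.5, -0.4]
grip_width: 35.6
finger_force: 30.0
t 9.73 q [-0.3   0.62  1.39 -0.    1.19 -1.58] w 35.6 d mm [ 0.  -0.3 -0.1] rv [ 0.0008  0.0021 -0.0003] F [-1.1 -1.5 -0.4] M [-0.17 -0.    0.07]
lean 3.17 off (X,Y,Z) [ 5.2  0.3 92.9]
time: 10.23
tool_pos: [609.9, -108.0, 181.8]
tcp_rot: [3.141, -0.172, 2.851]
contact_force: [-1.9, -0.9, 2.3]
grip_width: 35.2
finger_force: 30.0
t 10.23 q [-0.3   0.69  1.26 -0.    1.37 -1.58] w 35.2 d mm [-0.  -0.3 -0.2] rv [ 0.0005  0.0021 -0.0003] F [-1.9 -0.9  2.3] M [-0.12  0.15  0.02]
lean 9.88 off (X,Y,Z) [16.1  0.3 91.8]
```

```bash
python3 -m creep '0 0 0 0 0 0 100;0 0 0 0 0 0 100;0 0 0 0 0 0 100;0 0 0 0 0 0 100;0 0 0 0 0 0 100;0 0 0 0 0 0 100;0 0 0 0 0 0 100;0 0 0 0 0 0 100' && python3 -m creep '0.0042 -0.0012 0.0247 0 0 0 100;0.0042 -0.0012 0.0247 0 0 0 100;0.0042 -0.0012 0.0247 0 0 0 100;0 0.035 0 0 0 0 100;0 0.035 0 0 0 0 100;0 0.035 0 0 0 0 100;0 0.035 0 0 0 0 100' && python3 -m creep '0 0.035 0 0 0 0 100;0 0.035 0 0 0 0 100;0 0.035 0 0 0 0 100;0 0.035 0 0 0 0 100;0 0 0 0 0 0 100'
cat > look.py <<'E'
from meas import *
from goal import C,X,Y,Z
im={n:viewer.capture(n) for n in('scene','top')}
r={n:red(im[n]) for n in im}; print(r)
cap=lsq(['top','scene'],[r['top'][0][0],r['scene'][0][0]]); k=cap-C; print('cap X,Y,Z rel',k@X,k@Y,k@Z,'lean',np.degrees(np.arctan2(k@X,k@Z-.2)))
for n in im:
    cv2.imwrite(f'pics/{n}_l.png',im[n][:,:,::-1])
    cand=np.arange(0,20,.1); pr=proj(n,np.array([C+52*(np.sin(np.radians(t))*X+np.cos(np.radians(t))*Z)+.2*Z for t in cand])); print(n,cand[np.argmin(np.linalg.norm(pr-r[n][0][0],axis=1))])
E
python3 look.py
```

```text
time: 10.9
tool_pos: [610.0, -107.9, 181.7]
tcp_rot: [3.141, -0.172, 2.852]
contact_force: [0.1, 0.3, -0.1]
grip_width: 84.1
finger_force: 0.0
time: 11.48
tool_pos: [622.4, 29.7, 256.0]
tcp_rot: [3.141, -0.172, 2.851]
contact_force: [0.7, -0.2, -0.1]
grip_width: 91.7
finger_force: 0.0
time: 11.9
tool_pos: [621.6, 175.0, 255.8]
tcp_rot: [3.138, -0.173, 2.858]
contact_force: [0.2, 0.2, -0.1]
grip_width: 92.0
finger_force: 0.0
{'scene': [(array([307.09, 245.3 ]), np.int32(94))], 'top': [(array([396.2 , 178.19]), np.int32(81))]}
cap X,Y,Z rel 9.110446670216593 0.19021921146752518 51.72986369200538 lean 10.026246826685593
scene 10.200000000000001
top 9.9
```

Lean is now 10.0°, and the two cameras agree. One quick recheck of the flat's tilt on this picture, using the R−B centroid across the strip.

```bash
python3 - <<'E'
from meas import *
from goal import C,X,Y,Z
for f in ('0','_l'):
  for n in('scene','top'):
    I=cv2.imread(f'pics/{n}{f}.png').astype('float32'); D=I[:,:,2]-I[:,:,0]
    for ys in((-70,-35),(35,70)):
      t=np.linspace(*ys,60); q=np.radians(np.arange(-10,31,.5)); s=np.arange(-14,14.01,.25)
      ax=lambda y,x,z:proj(n,C+x*X+y*Y+z*Z)[0]
      a,b=ax(ys[0],0,0),ax(ys[1],0,0); d=(b-a)/np.linalg.norm(b-a); p=np.array([-d[1],d[0]])
      Q=np.array([ax(y,0,0) for y in t])[:,None]+s[None,:,None]*p
      S=cv2.remap(D,Q[...,0].astype('float32'),Q[...,1].astype('float32'),cv2.INTER_LINEAR).mean(0); S=np.clip(S-15,0,None)
      m=(S*s).sum()/S.sum(); ym=np.mean(ys)
      pm=np.array([(np.mean([ax(ym,12*np.sin(k+e),12*np.cos(k+e)) for e in(-.573,.573)],axis=0)-ax(ym,0,0))@p for k in q])
      print(f,n,ys,'mid px',m.round(2),'phi',np.degrees(q[np.argmin(abs(pm-m))]))
E
```

```text
0 scene (-70, -35) mid px -0.76 phi 10.0
0 scene (35, 70) mid px -0.72 phi 10.5
0 top (-70, -35) mid px 1.73 phi 11.5
0 top (35, 70) mid px 1.73 phi 12.000000000000002
_l scene (-70, -35) mid px -0.76 phi 10.0
_l scene (35, 70) mid px -0.72 phi 10.5
_l top (-70, -35) mid px 1.73 phi 11.5
_l top (35, 70) mid px 1.73 phi 12.000000000000002
```

The flat sits at about 10.5–11°, so the collar is within 1°. I'll return, regrasp coaxially, nudge about 0.7°, then tighten.

```bash
python3 -m creep '0 -0.035 0 0 0 0 100;0 -0.035 0 0 0 0 100;0 -0.035 0 0 0 0 100;0 -0.035 0 0 0 0 100;0 -0.035 0 0 0 0 100;0 -0.035 0 0 0 0 100;0 -0.035 0 0 0 0 100;0 -0.035 0 0 0 0 100' && python3 -m creep '0 0 0 0 0 0 100'; python3 g2.py 10 46 10
```

```text
time: 12.67
tool_pos: [621.8, -115.1, 256.0]
tcp_rot: [-3.142, -0.172, 2.849]
contact_force: [0.8, 0.4, 0.3]
grip_width: 91.6
finger_force: 0.0
time: 12.75
tool_pos: [621.6, -120.0, 255.6]
tcp_rot: [-3.139, -0.171, 2.843]
contact_force: [-0.0, 0.7, 0.3]
grip_width: 91.7
finger_force: 0.0
t 12.75 q [-0.31  0.66  1.11 -0.    1.55 -1.58] w 91.7 d mm [-11.7  11.6 -74. ] rv [0.0036 0.0021 0.0077] F [-0.   0.7  0.3] M [ 0.06 -0.2   0.01]
lean 9.82 off (X,Y,Z) [ 30.7  -7.8 165.6]
```

```bash
python3 -m creep '-0.0042 0.0012 -0.0247 0 0 0 100;-0.0042 0.0012 -0.0247 0 0 0 100;-0.0042 0.0012 -0.0247 0 0 0 100;0 0 0 0 0 0 100;0 0 0 0 0 0 40;0 0 0 0 0 0 40'; python3 g2.py 10 46 10
```

```text
time: 13.25
tool_pos: [610.6, -108.7, 183.3]
tcp_rot: [3.141, -0.17, 2.851]
contact_force: [-0.1, 0.4, 1.1]
grip_width: 82.8
finger_force: 0.0
t 13.25 q [-0.3   0.69  1.25 -0.    1.37 -1.58] w 82.8 d mm [-0.8  0.4 -1.7] rv [0.001  0.0044 0.0004] F [-0.1  0.4  1.1] M [ 0.06 -0.24 -0.04]
lean 9.74 off (X,Y,Z) [17.  -0.1 93.3]
```

```bash
python3 -m creep '-0.0008 0.0004 -0.001 0.001 0.0044 0 20;0 0 0 0 0 0 20;0 0 0 0 0 0 20;0 0 0 0 0 0 20;0 0 0 0 0 0 20;0 0 0 0 0 0 20;0 0 0 0 0 0 20;0 0 0 0 0 0 20' && python3 -m creep '0 0 0 0 0 0 20;0 0 0 0 0 0 20;0 0 0 0 0 0 20;0 0 0 0 0 0 20' && python3 g2.py 10.7 46 10.7;  python3 -m creep '0.0011 -0.0003 -0.0002 0.0035 0.0117 0 20;0 0 0 0 0 0 20;0 0 0 0 0 0 20'; python3 g2.py 10.7 46 10.7; python3 -c "
from goal import *;print(goal(10.7,1)[1][:,2])"
```

```text
time: 13.92
tool_pos: [609.1, -107.8, 180.9]
tcp_rot: [-3.141, -0.177, 2.851]
contact_force: [-0.3, -1.4, 1.3]
grip_width: 35.4
finger_force: 30.0
time: 14.25
tool_pos: [609.1, -107.8, 180.8]
tcp_rot: [-3.141, -0.177, 2.851]
contact_force: [-1.0, -2.4, 1.8]
grip_width: 34.9
finger_force: 30.0
t 14.25 q [-0.3   0.69  1.26 -0.    1.37 -1.58] w 34.9 d mm [ 1.8 -0.9  0.5] rv [ 0.0032  0.0096 -0.0002] F [-1.  -2.4  1.8] M [-0.36 -0.05  0.14]
lean 10.12 off (X,Y,Z) [15.3  0.3 90.8]
time: 14.5
tool_pos: [610.0, -108.0, 180.7]
tcp_rot: [-3.141, -0.19, 2.851]
contact_force: [-4.1, -2.5, 4.1]
grip_width: 35.3
finger_force: 30.0
t 14.5 q [-0.3   0.7   1.24 -0.    1.39 -1.58] w 35.3 d mm [ 1.  -0.6  0.7] rv [-0.0006 -0.0033 -0.0003] F [-4.1 -2.5  4.1] M [-0.41  0.49  0.09]
lean 10.89 off (X,Y,Z) [16.2  0.3 90.7]
[-0.17789143  0.053167   -0.9826128 ]
```

```bash
cat > feel.py <<'E'
from goal import *
o=readout.get_obs(); M=R.from_euler('xyz',o['tcp_rot']).as_matrix(); z=M[:,2]
_,M0=goal(10.7,0); tw=R.from_matrix(M0.T@M).as_rotvec()
print('t',round(o['time'],2),'torque',round(float(o['moment']@z),3),'twist',tw.round(3),'q6',o['joint_positions'][5].round(2),'w',round(o['grip_width'],1),'off',(Xs.T@(o['tool_pos']-C)).round(1),'F',o['contact_force'].round(1),'tau6',o['tau'][5].round(3))
E
python3 feel.py; python3 -m creep '0.0008 -0.0003 0 0 0 0 20;0 0 0 -0.0142 0.0043 -0.0786 20;0 0 0 -0.0142 0.0043 -0.0786 20;0 0 0 -0.0142 0.0043 -0.0786 20' >/dev/null; python3 feel.py;  python3 -m creep '0 0 0 -0.0142 0.0043 -0.0786 20;0 0 0 -0.0142 0.0043 -0.0786 20' >/dev/null; python3 feel.py;python3 -m creep '0 0 0 -0.0142 0.0043 -0.0786 20;0 0 0 -0.0142 0.0043 -0.0786 20' >/dev/null; python3 feel.py;python3 -m creep '0 0 0 -0.0142 0.0043 -0.0786 20'>/dev/null; python3 feel.py
```

```text
t 14.5 torque 0.015 twist [ 0.     0.003 -0.   ] q6 -1.58 w 35.3 off [16.2  0.3 90.7] F [-4.1 -2.5  4.1] tau6 0.004
t 14.83 torque -0.166 twist [-0.     0.004  0.243] q6 -1.34 w 35.3 off [16.7  0.6 90.6] F [-4.9 -1.1  2.3] tau6 -1.071
t 15.0 torque -0.221 twist [-0.     0.004  0.403] q6 -1.18 w 35.5 off [16.7  0.7 90.6] F [-4.3 -2.2  3.7] tau6 -1.06
t 15.17 torque -0.244 twist [-0.001  0.004  0.563] q6 -1.02 w 35.3 off [16.8  0.9 90.6] F [-3.8 -0.5  2.8] tau6 -1.061
t 15.25 torque -0.196 twist [-0.001  0.003  0.643] q6 -0.94 w 35.4 off [16.9  0.9 90.6] F [-3.5 -0.9  2.8] tau6 -1.062
```

```bash
python3 -m creep '0 0 0 -0.0142 0.0043 -0.0786 20;0 0 0 -0.0142 0.0043 -0.0786 20' >/dev/null; python3 feel.py;python3 -m creep '0 0 0 -0.0142 0.0043 -0.0786 20' >/dev/null; python3 feel.py; python3 -m creep '0 0 0 -0.0142 0.0043 -0.0786 20' >/dev/null; python3 feel.py;python3 -m creep '0 0 0 -0.0142 0.0043 -0.0786 20'>/dev/null; python3 feel.py; python3 -m creep '0 0 0 -0.0142 0.0043 -0.0786 20' >/dev/null; python3 feel.py
```

```text
t 15.42 torque -0.195 twist [-0.002  0.003  0.803] q6 -0.78 w 34.8 off [17.   1.  90.6] F [-3.6 -1.4  2. ] tau6 -1.065
t 15.5 torque -0.203 twist [-0.002  0.003  0.883] q6 -0.7 w 35.1 off [17.1  1.  90.5] F [-3.2 -1.   2.7] tau6 -1.066
t 15.58 torque -0.243 twist [-0.002  0.003  0.963] q6 -0.62 w 35.1 off [17.2  1.  90.5] F [-1.8 -1.9  1.4] tau6 -1.067
t 15.67 torque -0.297 twist [-0.002  0.003  1.043] q6 -0.54 w 35.5 off [17.2  1.1 90.5] F [-2.4 -0.5  2.4] tau6 -1.068
t 15.75 torque -0.229 twist [-0.002  0.003  1.123] q6 -0.46 w 35.4 off [17.3  1.1 90.5] F [-2.  -1.7  1.9] tau6 -1.069
```

```bash
python3 -m creep '0 0 0 -0.0142 0.0043 -0.0786 20' >/dev/null; python3 feel.py;python3 -m creep '0 0 0 -0.0142 0.0043 -0.0786 20' >/dev/null; python3 feel.py; python3 -m creep '0 0 0 -0.0142 0.0043 -0.0786 20' >/dev/null; python3 feel.py
```

```text
t 15.83 torque -0.232 twist [-0.003  0.003  1.203] q6 -0.38 w 35.4 off [17.4  1.1 90.5] F [-1.6 -1.1  1.9] tau6 -1.07
t 15.92 torque -0.206 twist [-0.003  0.003  1.283] q6 -0.3 w 34.9 off [17.4  1.2 90.5] F [-1.3 -0.9  1.1] tau6 -1.07
t 16.0 torque -0.195 twist [-0.003  0.002  1.363] q6 -0.22 w 35.3 off [17.5  1.1 90.5] F [-0.5 -1.4  0.9] tau6 -1.071
```

```bash
python3 -m creep '0 0 0 -0.0142 0.0043 -0.0786 20' >/dev/null; python3 feel.py;python3 -m creep '0 0 0 -0.0142 0.0043 -0.0786 20' >/dev/null; python3 feel.py; python3 -m creep '0 0 0 -0.0142 0.0043 -0.0786 20' >/dev/null; python3 feel.py
```

```text
t 16.08 torque -0.196 twist [-0.003  0.002  1.443] q6 -0.14 w 35.5 off [17.6  1.2 90.5] F [-0.6 -1.7  1.3] tau6 -1.071
t 16.17 torque -0.177 twist [-0.004  0.002  1.523] q6 -0.06 w 35.3 off [17.6  1.1 90.5] F [-0.6 -1.   1.2] tau6 -1.072
t 16.25 torque -0.183 twist [-0.004  0.002  1.603] q6 0.02 w 35.2 off [17.7  1.1 90.4] F [-0.1 -0.7  0.8] tau6 -1.072
```

```bash
python3 -m creep '0 0 0 -0.0142 0.0043 -0.0786 20' >/dev/null; python3 feel.py;python3 -m creep '0 0 0 -0.0142 0.0043 -0.0786 20' >/dev/null; python3 feel.py; python3 -m creep '0 0 0 -0.0142 0.0043 -0.0786 20' >/dev/null; python3 feel.py
```

```text
t 16.33 torque -0.196 twist [-0.004  0.002  1.683] q6 0.1 w 35.2 off [17.8  1.1 90.4] F [ 0.8 -1.   1.2] tau6 -1.072
t 16.42 torque -0.19 twist [-0.004  0.002  1.763] q6 0.18 w 35.5 off [17.8  1.1 90.4] F [ 1.3 -1.1 -0.1] tau6 -1.072
t 16.5 torque -0.167 twist [-0.005  0.002  1.843] q6 0.26 w 35.2 off [17.9  1.1 90.4] F [ 0.9 -1.9 -0.4] tau6 -1.072
```

```bash
python3 -m creep '0 0 0 -0.0142 0.0043 -0.0786 20' >/dev/null; python3 feel.py
```

```text
t 16.58 torque -0.231 twist [-0.005  0.002  1.923] q6 0.34 w 35.3 off [17.9  1.  90.4] F [ 0.5 -0.7  0.6] tau6 -1.072
```

```bash
python3 -m creep '0 0 0 -0.0142 0.0043 -0.0786 20' >/dev/null; python3 feel.py;python3 -m creep '0 0 0 -0.0142 0.0043 -0.0786 20' >/dev/null; python3 feel.py; python3 -m creep '0 0 0 -0.0142 0.0043 -0.0786 20' >/dev/null; python3 feel.py
```

```text
t 16.67 torque -0.214 twist [-5.000e-03  2.000e-03  2.003e+00] q6 0.42 w 35.4 off [18.   1.  90.4] F [ 2.  -1.6  0.3] tau6 -1.072
t 16.75 torque -0.242 twist [-6.000e-03  2.000e-03  2.083e+00] q6 0.5 w 35.6 off [18.1  1.  90.4] F [ 1.6 -1.6 -0.2] tau6 -1.072
t 16.83 torque -0.249 twist [-6.000e-03  2.000e-03  2.163e+00] q6 0.58 w 35.3 off [18.1  0.9 90.4] F [ 0.7 -2.3 -1.1] tau6 -1.072
```

```bash
python3 -m creep '0 0 0 -0.0142 0.0043 -0.0786 20' >/dev/null; python3 feel.py;python3 -m creep '0 0 0 -0.0142 0.0043 -0.0786 20' >/dev/null; python3 feel.py
```

```text
t 16.92 torque -0.229 twist [-6.000e-03  1.000e-03  2.243e+00] q6 0.66 w 35.1 off [18.2  0.9 90.4] F [ 1.6 -2.5 -1.3] tau6 -1.071
t 17.0 torque -0.199 twist [-6.000e-03  1.000e-03  2.323e+00] q6 0.74 w 35.7 off [18.2  0.8 90.4] F [ 1.  -2.2 -0.4] tau6 -1.07
```

```bash
python3 -m creep '0 0 0 -0.0142 0.0043 -0.0786 20' >/dev/null; python3 feel.py;python3 -m creep '0 0 0 -0.0142 0.0043 -0.0786 20' >/dev/null; python3 feel.py; python3 -m creep '0 0 0 -0.0142 0.0043 -0.0786 20' >/dev/null; python3 feel.py
```

```text
t 17.08 torque -0.258 twist [-7.000e-03  1.000e-03  2.403e+00] q6 0.82 w 35.0 off [18.2  0.8 90.4] F [ 1.8 -3.3 -1.7] tau6 -1.071
t 17.17 torque -0.193 twist [-7.000e-03  1.000e-03  2.483e+00] q6 0.9 w 35.2 off [18.3  0.7 90.4] F [ 1.6 -2.  -1. ] tau6 -1.07
t 17.25 torque -0.216 twist [-7.000e-03  1.000e-03  2.563e+00] q6 0.98 w 35.0 off [18.3  0.6 90.4] F [ 2.2 -4.2 -1.7] tau6 -1.064
```

```bash
python3 -m creep '0 0 0 -0.0142 0.0043 -0.0786 20' >/dev/null; python3 feel.py;python3 -m creep '0 0 0 -0.0142 0.0043 -0.0786 20' >/dev/null; python3 feel.py
```

```text
t 17.33 torque -0.281 twist [-8.000e-03  1.000e-03  2.643e+00] q6 1.06 w 35.1 off [18.3  0.6 90.4] F [ 2.8 -4.5 -0.4] tau6 -1.013
t 17.42 torque -0.337 twist [-8.000e-03  1.000e-03  2.723e+00] q6 1.14 w 34.9 off [18.4  0.5 90.4] F [ 2.5 -4.6 -0.8] tau6 -0.942
```

Contact is felt at about 2.6 rad: torque is climbing and tau6 is breaking from its plateau. Continuing in small steps.

```bash
python3 -m creep '0 0 0 -0.0071 0.0022 -0.0393 20' >/dev/null; python3 feel.py;python3 -m creep '0 0 0 -0.0071 0.0022 -0.0393 20' >/dev/null; python3 feel.py;python3 -m creep '0 0 0 -0.0071 0.0022 -0.0393 20' >/dev/null; python3 feel.py
```

```text
t 17.5 torque -0.31 twist [-8.000e-03  1.000e-03  2.763e+00] q6 1.18 w 35.1 off [18.4  0.5 90.5] F [ 2.  -4.2 -0.6] tau6 0.222
t 17.58 torque -0.354 twist [-8.000e-03  1.000e-03  2.801e+00] q6 1.22 w 35.4 off [18.4  0.5 90.5] F [ 1.7 -3.  -0.1] tau6 -0.178
t 17.67 torque -0.404 twist [-8.00e-03  1.00e-03  2.84e+00] q6 1.26 w 35.3 off [18.4  0.4 90.5] F [ 2.4 -4.4 -1.1] tau6 -0.216
```

```bash
python3 -m creep '0 0 0 -0.0071 0.0022 -0.0393 20' >/dev/null; python3 feel.py;python3 -m creep '0 0 0 -0.0071 0.0022 -0.0393 20' >/dev/null; python3 feel.py
```

```text
t 17.75 torque -0.421 twist [-8.00e-03  1.00e-03  2.88e+00] q6 1.3 w 35.3 off [18.4  0.4 90.5] F [ 2.  -4.3 -0.1] tau6 -0.18
t 17.83 torque -0.494 twist [-8.00e-03  1.00e-03  2.92e+00] q6 1.34 w 35.4 off [18.4  0.4 90.6] F [ 1.5 -4.3  0.3] tau6 -0.137
```

```bash
python3 -m creep '0 0 0 -0.0045 0.0013 -0.0246 20' >/dev/null; python3 feel.py; python3 -m creep '0 0 0 0 0 0 20' >/dev/null; python3 feel.py;python3 -m creep '0 0 0 0 0 0 20' >/dev/null; python3 feel.py
```

```text
t 17.92 torque -0.562 twist [-0.008  0.     2.945] q6 1.37 w 35.2 off [18.4  0.4 90.6] F [ 1.8 -4.  -0.1] tau6 0.31
t 18.0 torque -0.426 twist [-8.000e-03  1.000e-03  2.945e+00] q6 1.37 w 35.2 off [18.4  0.3 90.6] F [ 2.9 -3.9 -1. ] tau6 0.786
t 18.08 torque -0.353 twist [-9.000e-03  1.000e-03  2.943e+00] q6 1.36 w 35.4 off [18.4  0.3 90.6] F [ 3.4 -3.9 -0.7] tau6 0.392
```

Snug: about 0.5 N m while turning including drag, and about 0.35–0.4 held. Now I'll release, back off and check.

```bash
python3 -m creep '0 0 0 0 0 0 100;0 0 0 0 0 0 100;0 0 0 0 0 0 100;0 0 0 0 0 0 100;0 0 0 0 0 0 100;0 0 0 0 0 0 100;0 0 0 0 0 0 100;0 0 0 0 0 0 100' && python3 -m creep '0.0042 -0.0012 0.0247 0 0 0 100;0.0042 -0.0012 0.0247 0 0 0 100;0.0042 -0.0012 0.0247 0 0 0 100;0 0.035 0 0 0 0 100;0 0.035 0 0 0 0 100;0 0.035 0 0 0 0 100;0 0.035 0 0 0 0 100' && python3 -m creep '0 0.035 0 0 0 0 100;0 0.035 0 0 0 0 100;0 0.035 0 0 0 0 100;0 0.035 0 0 0 0 100;0 0 0 0 0 0 100'; python3 look.py; python3 - <<'E'
import cv2,numpy as np
a=cv2.imread('pics/scene_l.png')[190:370,200:420];b=cv2.imread('pics/top_l.png')[115:255,280:500]
cv2.imwrite('pics/p4.png',cv2.resize(np.vstack([a,b]),None,fx=1.85,fy=1.85,interpolation=cv2.INTER_CUBIC))
E
```

```text
time: 18.75
tool_pos: [611.1, -108.0, 180.5]
tcp_rot: [-3.103, 0.181, -0.09]
contact_force: [-0.2, 0.3, -0.2]
grip_width: 83.6
finger_force: 0.0
time: 19.33
tool_pos: [623.5, 29.5, 254.9]
tcp_rot: [-3.103, 0.18, -0.091]
contact_force: [0.7, -0.3, 0.2]
grip_width: 91.6
finger_force: 0.0
time: 19.75
tool_pos: [622.6, 174.8, 254.6]
tcp_rot: [-3.101, 0.181, -0.083]
contact_force: [-1.1, -0.8, -1.0]
grip_width: 91.6
finger_force: 0.0
{'scene': [(array([307.19, 245.7 ]), np.int32(94))], 'top': [(array([396.25, 177.79]), np.int32(84))]}
cap X,Y,Z rel 10.063449021383535 0.07453793968552855 51.53095897297058 lean 11.092169918121117
scene 11.100000000000001
top 11.100000000000001
```

View pics/p4.png

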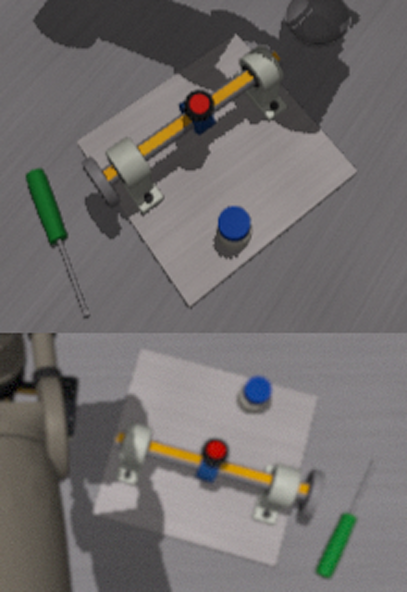

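The picture shows the knob (red cap at scene (307.2,245.7)) at a lean of 11.1°, square over the flat. The jar, dish and screwdriver are where they were. Contact at 2.6 rad also rules out a jam on the round, which would have come no later than about 2.1 rad.

```bash
python3 -c "
from plant import order;print(order.close_job())"
```

```text
the job is handed in; nothing more can be done
None
```

I handed the job in at about 20 s: the collar's knob is within about 1° of square on the yellow flat, tightened to about 0.35 N m (peak reading 0.56 N m while turning, including drag), and the jar, dish and screwdriver look undisturbed in the last picture; the hand-in gave no verdict.

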